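Wedge a rocking comparator stand

TASK

The comparator stand rocks because the screw foot at the corner opposite its post is too short. Press down gently on that corner to feel it rock, let go, then push the steel wedge thin end first under that foot until the corner no longer gives when pressed, leaving the stand level and where it stands; finish with the fingers still pressing down on that corner. Do not grip or lift the wedge or the stand, and leave everything else alone.

Things in the scene. Friction and masses are not known exactly. Their poses are not given: they have to be found in the camera images.
- stand: Base of a comparator stand, 1.3 kg: square aluminium plate 150 x 150 x 20 mm, top 38 mm above the bench, on four feet. Origin at bench height under its centre; axes along the plate's DIAGONALS: +x to the post's corner, -x to the short foot's corner, z up. Corners 104 mm from the centre. Three sound feet, 20 mm across, at (78, 0), (0, 78), (0, -78) mm; it rests level on these.
- short_foot (a point): Point of the stand at bench height on the axis of the short screw foot, 78 mm from the centre along -x. Foot 16 mm across, flat below; its underside hangs 3.5 to 6 mm above the bench (differs each time, not told). The plate's underside is 18 mm up; its corner reaches 26 mm beyond this point. About 2 to 4 N pressed here tips the stand until this foot meets the bench.
- post_top (a point): Top of the stand's upright steel post, 20 mm across, 113 mm above the bench, 72 mm from the plate's centre along the stand's +x.
- press_point (a point): Point on the top of the plate (38 mm above the bench) at the corner over the short foot, 82 mm from the plate's centre along the stand's -x: the place to press.
- wedge: Loose steel wedge, 80 x 30 mm, 0.14 kg, lying outside the short-foot corner, thin end to the foot. Origin under its middle; x to the thin end, z up. Its top slopes from 1.5 mm thick at x = 40 mm to 10 mm at x = -28 mm; behind that a heel block 24 mm high. Slides at about 1 N; once it bears under the foot the resistance climbs to several N; pushed too far it lifts or shoves the stand.
- wedge_tip (a point): Middle of the wedge's thin edge, at bench height (x = +40 mm of the wedge).
- wedge_heel (a point): Middle of the heel's outer upright face, 12 mm above the wedge's underside (x = -40 mm of the wedge): where to push.
- test_block: Bystander: round steel test block, 64 mm across, 15 mm high; origin under its centre.
- specimen: Bystander: small round black mounted specimen, 30 mm across, 16 mm high; origin under its centre.
- bearing: Bystander: ball bearing lying flat, 35 mm across, 11 mm high; origin under its centre.
Not all that is in view belongs to the job. Of the things shaped like the wedge, the steel one is meant.

How it is judged:
On the way, in this order (a step that is already met when the one before it is completed fails the run):
1. the short-foot corner is pressed with the fingers and the stand rocks over (angle between stand's own z axis and vertical above 0.025 rad and contact force between the fingers and stand above 0.5 N), for 0.1 s.
2. let go, the stand stands level again (angle between stand's own z axis and vertical below 0.016 rad and contact force between the fingers and stand below 0.1 N), for 0.1 s.
At the end, for the whole second after the job is handed in: Fingers press the corner (over 2.5 N, within 45 mm of the press point); wedge flat on the bench, its middle within 45 mm of the short foot, carrying over 1.5 N; stand tilted under 0.016 rad (1.2 mm at the corner), both still, stand within 20 mm of its start (contact force between the fingers and stand above 2.5 N and horizontal distance between the grasp point and press_point below 0.045 m and contact force between wedge and stand above 1.5 N and horizontal distance between wedge and short_foot below 0.045 m and angle between stand's own z axis and vertical below 0.016 rad and height (world z) of wedge below 0.004 m and linear speed of each of stand, wedge below 0.01 m/s and distance of stand from where it was at the start of the episode below 0.02 m); the arm keeps its last pose, push and grip.
It fails at once if the wedge is lifted off the bench (height (world z) of wedge above 0.012 m).
It fails at once if the stand is lifted (height (world z) of stand above 0.012 m).
It fails at once if the wedge is gripped or forced (over 30 N on it) (contact force between the fingers and wedge above 30 N).
It fails at once if the stand is gripped or pressed roughly (over 45 N) (contact force between the fingers and stand above 45 N).
It fails at once if a bystander is moved by more than 15 mm (distance of any of test_block, specimen, bearing from where it was at the start of the episode above 0.015 m).
It also fails if it takes over 58 s, if anything falls off the work surface, if the arm or the gripper's body presses on something with over 40 N, if the wrist force passes 120 N, or if a joint passes its speed limit or range.

ROBOT

A 6-joint arm with a two-finger parallel gripper is mounted at the origin on a cart in front of the work surface, level with it; the furniture and walls round the work are solid. World frame = base frame: x ahead of the robot, y to its left, z up, the work surface at z = 0. Lengths are in m, angles in rad, forces in N, time in s.
With the tool pointing down it reaches from about 0.375 to 0.975 m from the base axis. Payload 3.8 kg.
Tool frame: the origin (TCP) lies at the very end of the fingers, on their centre line; the grasp point (between the pads) lies 19 mm behind it (bot.tcp_to_grasp is the z of the grasp point in the tool frame, in m); z points along the fingers, y is the direction in which the jaws open and shut (so a half turn about z gives the same grasp; the last joint's range is limited). The gripper opens to 85 mm and grips with 20 to 120 N. Pads are 22 mm wide; open, the fingers measure 114 mm over their backs; the gripper's body (76 mm by 85 mm) begins 54 mm behind the grasp point. The pads swing forward as they close: fully open they stand 13 mm farther back than shut.
Start: joints at [1.25, 0.264, 1.604, -0, 1.274, -0.037], TCP at [0.189, 0.648, 0.231] pointing down, gripper open.
Joint ranges: [-2.63, 2.63], [-0.94, 2.18], [0.31, 2.57], [-1.31, 4.45], [0, 2.66], [-2.55, 2.55]. Speed limits (rad/s): [2.57, 2.57, 3.14, 3.14, 3.14, 3.14].

INTERFACE

Orientations are given as a rotation vector (axis times angle).
In Python, from workcell import status, vision, job, bot gives the robot as it stands.
- The arm moves only by the tool apply_moves, never from a script. Its argument "deltas" is a list of rows, each a list of 7 numbers: the shift along the tool's x, y, z in m, then the turn, a rotation vector about the tool's x, y, z in rad, then the closure, from 0 (fully open) to 1 (shut). In form: [[x, y, z, rx, ry, rz, jaw], ...]. A call has 1 to 8 rows; each row is the pose to reach, as a shift and turn from the pose commanded when the call began, along the tool's axes at that moment; what a row does not reach only later rows make up. A row lasts 1/12 s, in which the tool goes at most 41.7 mm and 7.16 degrees, less where a joint would pass 70% of its speed; a pose out of reach is approached as far as the arm can. A call with a gripper value outside its range is refused whole. The fingers move at their own pace and stop on an object; "squeeze" is the grip in N (left out, the last holds). Time passes only in rows, so rows that repeat a pose let the fingers close. It gives the time, the measured TCP pose, the force and the opening at its end, in the units of the state.
- status.read_state(): the state, without advancing time (a new reading comes with each control period).
- vision.read_camera(name): name is "side" or "top" or "wrist"; returns the picture (400x640x3 uint8, red, green, blue); there is no depth.
- vision.get_calibration(name): a dict with "fov_y" (degrees; the focal length in pixels is half the picture's height over the tangent of half this angle, whatever the lens; pixels are square), "cx", "cy" (the principal point, pixels), "R" (3x3) and "t" (3): a world point X has camera coordinates R X + t; the wrist camera has in their place "tool_from_camera" (4x4, takes a point from camera to tool coordinates, whose origin is the TCP and whose axes are the flange's). Camera axes: x right, y down, z forward; pixel columns grow to the right and rows downward; lengths in m; the calibration is good to about 2 mm. A picture is of the moment at which its call begins: read the wrist's pose just before it. get_calibration takes no time and is no camera call.
- job.finish_job(): hands the job in, once; it reports no verdict.
The state is a dict: "time": time; "q": joint angles; "joint_vel": joint speeds; "joint_torque": joint torques, N m; "tool_pos": TCP position; "tcp_rot": TCP orientation; "wrist_force": force on the tool from outside, world axes, zero at the start; "torque": the same for the moment, N m; "width": opening from 0.0 (shut) to 1.0 (fully open).
Only numpy, scipy, OpenCV 4.12 (cv2) and the standard library are available. Lean on these libraries where they do the work, as an engineer would, in place of code of your own. Each camera call takes 0.05 s, during which the arm holds its last target. There are 200 camera calls.

## Working session

There is one attempt and no reset: what is moved stays moved. The work goes in short steps, Python scripts to look and compute and a tool call to move; the robot and the scene stay as the last step left them, time stands still between calls to the robot, and variables do not carry over. Pictures are saved under pics/ and viewed, about 8 in all and at most 12, crops included, and the job is handed in when it is done.

Besides the shell and the picture viewer there is one more tool, called as name(argument=value, ...) on one line, values as JSON. apply_moves: Moves the arm, as the interface text tells. Its arguments: {"type":"object","properties":{"deltas":{"type":"array","items":{"type":"array","items":{"type":"number"}}},"squeeze":{"type":"number"}},"required":["deltas"]}

```bash
mkdir -p pics; ls; python3 - <<'E'
from workcell import status, vision
import cv2, numpy as np
s=status.read_state(); print({k:np.round(v,3) for k,v in s.items()})
for n in ("side","top"):
    cv2.imwrite(f"pics/{n}0.png",vision.read_camera(n)[:,:,::-1]); print(n,vision.get_calibration(n))
print(vision.get_calibration("wrist"))
E
```

```text
pics
{'time': np.float64(0.0), 'q': array([ 1.25 ,  0.265,  1.605,  0.   ,  1.274, -0.037]), 'joint_vel': array([ 0.001,  0.001, -0.001, -0.002, -0.   ,  0.001]), 'joint_torque': array([-0.0000e+00, -5.1512e+01, -3.6730e+01, -0.0000e+00,  1.3000e-02,
       -0.0000e+00]), 'tool_pos': array([0.189, 0.647, 0.23 ]), 'tcp_rot': array([-4.44e-01, -3.11e+00,  3.00e-03]), 'wrist_force': array([-0.217, -0.941,  0.309]), 'torque': array([ 0.038, -0.032,  0.025]), 'width': np.float64(0.997)}
side {'fov_y': 56.368421832666556, 'cx': 318.9238094715837, 'cy': 200.77678603430215, 'R': array([[-0.95770498, -0.28713115,  0.01889089],
       [-0.17453771,  0.52745438, -0.83146164],
       [ 0.22877445, -0.79959213, -0.5552609 ]]), 't': array([0.55242293, 0.23791806, 0.86088364])}
top {'fov_y': 53.414527507444554, 'cx': 323.2870830308812, 'cy': 198.44079103185976, 'R': array([[ 7.25434734e-04, -9.99769968e-01, -2.14356024e-02],
       [-9.88595017e-01,  2.51113616e-03, -1.50577512e-01],
       [ 1.50596702e-01,  2.13003639e-02, -9.88365786e-01]]), 't': array([-0.06009875,  0.6405025 ,  1.10108213])}
{'fov_y': 60.474227207212174, 'cx': 317.91259277168405, 'cy': 200.34253181308293, 'tool_from_camera': array([[-4.98722174e-04, -9.60058284e-01, -2.79799647e-01,
         7.18053197e-02],
       [ 9.99999870e-01, -5.07571180e-04, -4.08299055e-05,
         6.10432321e-05],
       [-1.02819148e-04, -2.79799631e-01,  9.60058413e-01,
        -1.43124824e-01],
       [ 0.00000000e+00,  0.00000000e+00,  0.00000000e+00,
         1.00000000e+00]])}
```

View pics/top0.png

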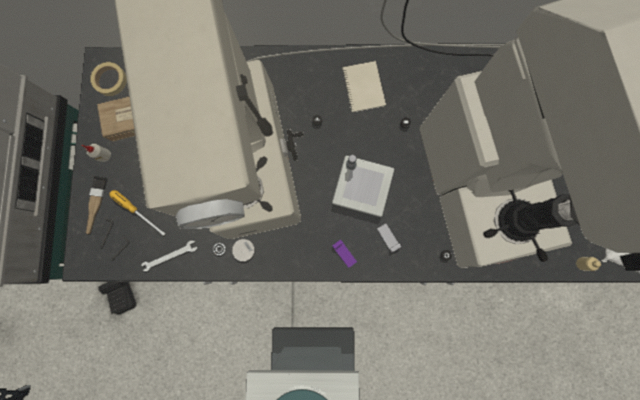

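View pics/side0.png

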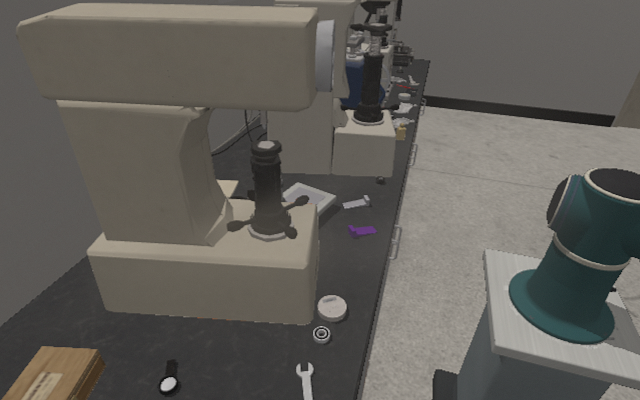

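Candidates for the wedge: the steel/grey one at top (389,237), and a purple lookalike at (344,253). The grey one also lies outside the corner opposite the post, at (381,216). I'll check that in a crop and measure it.

```bash
cat > h.py <<'E'
import numpy as np, cv2
from workcell import status, vision
from scipy.spatial.transform import Rotation as Ro
def cam(n,st=None):
    c=vision.get_calibration(n); f=200/np.tan(np.radians(c['fov_y']/2))
    if n=='wrist':
        T=np.eye(4);T[:3,:3]=Ro.from_rotvec(st['tcp_rot']).as_matrix();T[:3,3]=st['tool_pos']
        M=T@c['tool_from_camera'];R=M[:3,:3].T;t=-R@M[:3,3]
    else: R,t=np.array(c['R']),np.array(c['t'])
    return f,c['cx'],c['cy'],R,t
def ray(C,px,z):
    f,cx,cy,R,t=C; px=np.atleast_2d(px).astype(float)
    d=np.c_[(px[:,0]-cx)/f,(px[:,1]-cy)/f,np.ones(len(px))]@R; o=-R.T@t
    return o+d*((z-o[2])/d[:,2])[:,None]
def proj(C,X):
    f,cx,cy,R,t=C; p=np.atleast_2d(X)@R.T+t
    return np.c_[cx+f*p[:,0]/p[:,2],cy+f*p[:,1]/p[:,2]]
E
python3 - <<'E'
from h import *
C=cam('top'); im=cv2.imread('pics/top0.png')
g=cv2.cvtColor(im,cv2.COLOR_BGR2GRAY)
m=(g>100).astype(np.uint8); m[:,:305]=0;m[:,415:]=0;m[:140]=0;m[275:]=0
cs,_=cv2.findContours(m,cv2.RETR_EXTERNAL,cv2.CHAIN_APPROX_NONE)
for c in cs:
    if cv2.contourArea(c)<40: continue
    r=cv2.minAreaRect(c); print(cv2.contourArea(c),np.round(r[0],1),np.round(r[1],1))
    b=cv2.boxPoints(r); 
    for z in (0.0,.01,.038): print(z,np.round(ray(C,b,z)[:,:2],3).tolist(), np.round(ray(C,[r[0]],z)[0,:2],3))
print('post',ray(C,[[352,159]],.113))
cv2.imwrite('pics/c1.png',cv2.resize(im[140:280,310:430],None,fx=4.2,fy=4.2,interpolation=cv2.INTER_CUBIC))
E
```

```text
288.0 [388.4 237.4] [28.8 11.9]
0.0 [[0.556, -0.215], [0.576, -0.244], [0.505, -0.29], [0.486, -0.26]] [ 0.531 -0.252]
0.01 [[0.556, -0.214], [0.575, -0.243], [0.505, -0.288], [0.486, -0.259]] [ 0.53  -0.251]
0.038 [[0.554, -0.21], [0.573, -0.239], [0.504, -0.283], [0.485, -0.255]] [ 0.529 -0.247]
2561.0 [363.2 184.4] [52.3 52.8]
0.0 [[0.634, -0.083], [0.791, -0.126], [0.747, -0.279], [0.592, -0.233]] [ 0.69 -0.18]
0.01 [[0.632, -0.083], [0.788, -0.126], [0.745, -0.277], [0.591, -0.232]] [ 0.688 -0.18 ]
0.038 [[0.628, -0.083], [0.781, -0.125], [0.738, -0.273], [0.588, -0.229]] [ 0.683 -0.177]
post [[ 0.74050597 -0.14131604  0.113     ]]
```

View pics/c1.png

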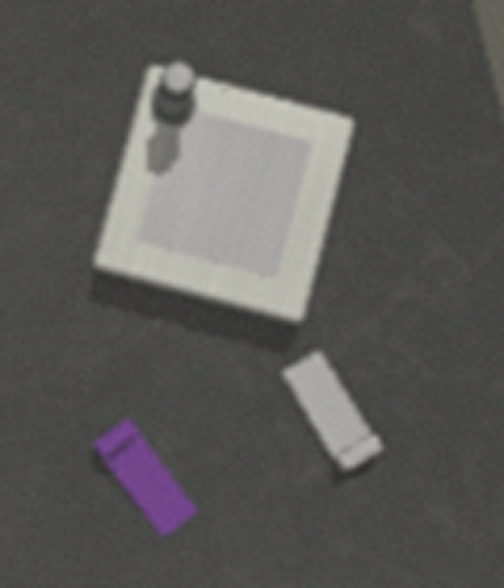

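```bash
python3 - <<'E'
from h import *
C=cam('top')
pc=lambda a:np.array(a)/4.2+[309.6,139.6]
P=ray(C,pc([[150,66],[354,119],[301,321],[95,267]]),.038)[:,:2]
c=P.mean(0); print(P.round(4).tolist(),c, np.linalg.norm(P-c,axis=1))
d=(P[0]-P[2]); e=P[1]-P[3]; a=(np.arctan2(d[1],d[0])+np.arctan2(-e[0]*-1,0) if 0 else np.arctan2(d[1],d[0]))
a2=np.arctan2(e[1],e[0])+np.pi/2; a=(a+a2)/2; print('yaw',a,a2)
u=np.array([np.cos(a),np.sin(a)]); print('foot',c-.078*u,'press',c-.082*u,'corner',c-.104*u,'post',c+.072*u)
tip=ray(C,pc([[282,372],[320,350]]),.0015)[:,:2].mean(0)
hl=ray(C,pc([[381,443],[343,467]]),.024)[:,:2].mean(0); print('heel-top',hl)
w=tip-hl; print('tip',tip,'len',np.linalg.norm(w),'yaw',np.arctan2(w[1],w[0]), 'dir tip->foot',c-.078*u-tip)
E
```

```text
[[0.7709, -0.1256], [0.7321, -0.2679], [0.5902, -0.2279], [0.628, -0.0865]] [ 0.68029324 -0.17696169] [0.10418809 0.10464599 0.10352707 0.104543  ]
yaw 0.5180310342445618 0.521051200992819
foot [ 0.61252717 -0.21558499] press [ 0.60905199 -0.21756567] corner [ 0.58993848 -0.22845942] post [ 0.74284654 -0.14130942]
heel-top [ 0.49913601 -0.26948071]
tip [ 0.56568588 -0.23186463] len 0.07644511702073156 yaw 0.514461957473502 dir tip->foot [0.04684128 0.01627964]
```

Chosen: the steel wedge at (389,237), which already lies nearly in line with the stand's diagonal (yaw 0.514 against 0.52) but about 9 mm to the side. I'll retract radially first and shut the fingers.

apply_moves(deltas=[[0,-0.035,0,0,0,0,1],[0,-0.07,0,0,0,0,1],[0,-0.105,0,0,0,0,1],[0,-0.14,0,0,0,0,1],[0,-0.175,0,0,0,0,1],[0,-0.21,0,0,0,0,1],[0,-0.24,0,0,0,0,1],[0,-0.24,0,0,0,0,1]], squeeze=20)

```text
time: 0.77
tool_pos: [0.12, 0.4121, 0.2298]
tcp_rot: [-0.444, -3.109, 0.008]
wrist_force: [-0.1, -0.7, -0.2]
width: 0.002
```

```bash
cat >> h.py <<'E'
def to_tool(W,yaw=None):
    "world targets -> tool shifts and remaining turn about tool z to get tool x at yaw"
    s=status.read_state(); R=Ro.from_rotvec(s['tcp_rot']).as_matrix()
    sh=(np.atleast_2d(W)-s['tool_pos'])@R
    print('pos',np.round(s['tool_pos'],4),'xaxis',np.round(R[:,0],3),'z',np.round(R[:,2],3),'F',np.round(s['wrist_force'],2),'t',round(s['time'],2),'q',np.round(s['q'],2))
    print(np.round(sh,4).tolist())
    if yaw is not None: print('turn z',-((yaw-np.arctan2(R[1,0],R[0,0])+np.pi)%(2*np.pi)-np.pi))
E
python3 - <<'E'
from h import *
a=np.linspace(1.287,-0.34,17)[1:]
to_tool(np.c_[.43*np.cos(a),.43*np.sin(a),0*a+.23],.52)
E
```

```text
pos [0.12   0.4121 0.2298] xaxis [-0.96  0.28  0.  ] z [-0.002 -0.005 -1.   ] F [-0.11 -0.71 -0.15] t 0.77 q [ 1.23 -0.21  2.1  -0.    1.26 -0.06]
[[-0.0439, -0.0015, -0.0002], [-0.0871, -0.0081, -0.0002], [-0.1294, -0.0191, -0.0002], [-0.1703, -0.0343, -0.0001], [-0.2095, -0.0536, -0.0], [-0.2466, -0.0768, 0.0001], [-0.2811, -0.1037, 0.0002], [-0.3127, -0.1339, 0.0004], [-0.3411, -0.1671, 0.0005], [-0.3659, -0.2031, 0.0007], [-0.387, -0.2413, 0.0009], [-0.4041, -0.2816, 0.0011], [-0.417, -0.3233, 0.0013], [-0.4256, -0.3662, 0.0015], [-0.4298, -0.4097, 0.0017], [-0.4295, -0.4534, 0.0019]]
turn z 2.3378324464019347
```

apply_moves(deltas=[[-0.04,-0.001,0,0,0,0.11,1],[-0.08,-0.007,0,0,0,0.22,1],[-0.119,-0.017,0,0,0,0.33,1],[-0.157,-0.029,0,0,0,0.44,1],[-0.194,-0.046,0,0,0,0.55,1],[-0.23,-0.066,0,0,0,0.66,1],[-0.264,-0.09,0,0,0,0.77,1],[-0.295,-0.117,0,0,0,0.88,1]])

```text
time: 1.43
tool_pos: [0.3741, 0.2214, 0.2313]
tcp_rot: [1.733, 2.62, 0.001]
wrist_force: [-0.0, -0.6, 0.3]
width: -0.001
```

```bash
python3 - <<'E'
from h import *
s=status.read_state();p=s['tool_pos']
a=np.linspace(np.arctan2(p[1],p[0]),-0.34,10)[1:]
to_tool(np.r_[np.c_[.43*np.cos(a),.43*np.sin(a),0*a+.2],[[.609,-.2176,.1]]],.52)
E
```

```text
pos [0.3741 0.2214 0.2313] xaxis [-0.391  0.92   0.   ] z [ 0.001  0.    -1.   ] F [-0.03 -0.6   0.31] t 1.43 q [ 0.48 -0.21  2.09  0.    1.26  0.08]
[[-0.0422, -0.0012, 0.0313], [-0.084, -0.0017, 0.0313], [-0.1255, -0.0063, 0.0313], [-0.1664, -0.0149, 0.0313], [-0.2062, -0.0274, 0.0313], [-0.2447, -0.0438, 0.0312], [-0.2813, -0.0637, 0.0312], [-0.3159, -0.0872, 0.0312], [-0.348, -0.1139, 0.0312], [-0.4959, 0.0444, 0.1313]]
turn z 1.4525265349221983
```

apply_moves(deltas=[[-0.04,-0.002,0.0,0,0,0.12,1],[-0.08,-0.003,0.0,0,0,0.24,1],[-0.12,-0.006,0,0,0,0.36,1],[-0.16,-0.013,0,0,0,0.48,1],[-0.199,-0.025,0,0,0,0.6,1],[-0.237,-0.04,0,0,0,0.72,1],[-0.272,-0.06,0,0,0,0.84,1],[-0.305,-0.08,0,0,0,0.96,1]])

```text
time: 2.1
tool_pos: [0.4196, -0.0913, 0.2312]
tcp_rot: [2.748, 1.522, 0.0]
wrist_force: [2.1, -1.1, -0.3]
width: -0.002
```

```bash
python3 - <<'E'
from h import *
to_tool([[.53,-.2,.2],[.609,-.2176,.2],[.609,-.2176,.12]],.52)
E
```

```text
pos [ 0.4196 -0.0913  0.2312] xaxis [0.531 0.848 0.   ] z [ 0. -0. -1.] F [ 2.05 -1.13 -0.27] t 2.1 q [-0.27 -0.22  2.1  -0.    1.26  0.29]
[[-0.0336, 0.1512, 0.0313], [-0.0066, 0.2275, 0.0313], [-0.0066, 0.2275, 0.1113]]
turn z 0.49159944216733376
```

apply_moves(deltas=[[-0.005,0.035,0.01,0,0,0.1,1],[-0.01,0.07,0.02,0,0,0.2,1],[-0.01,0.105,0.03,0,0,0.3,1],[-0.01,0.14,0.04,0,0,0.4,1],[-0.008,0.175,0.055,0,0,0.49,1],[-0.007,0.205,0.07,0,0,0.49,1],[-0.007,0.228,0.085,0,0,0.49,1],[-0.007,0.228,0.09,0,0,0.49,1]])

```text
time: 2.77
tool_pos: [0.6122, -0.2168, 0.1374]
tcp_rot: [-3.033, -0.818, 0.002]
wrist_force: [0.0, -0.3, 0.3]
width: 0.001
```

```bash
python3 - <<'E'
from h import *
to_tool([[.609,-.2176,.06],[.609,-.2176,.038]],.52)
s=status.read_state(); im=vision.read_camera('wrist')[:,:,::-1].copy()
C=cam('wrist',s)
for X in ([.609,-.2176,.038],[.5899,-.2285,.038],[.5657,-.2319,.0015]):
    p=proj(C,X)[0]; print(p); cv2.circle(im,(int(p[0]),int(p[1])),4,(0,0,255),1)
cv2.imwrite('pics/w1.png',im)
E
```

```text
pos [ 0.6122 -0.2168  0.1374] xaxis [ 0.864  0.503 -0.001] z [-0.002  0.    -1.   ] F [ 0.03 -0.33  0.32] t 2.77 q [-0.38  0.29  1.75 -0.    1.1   0.67]
[[-0.003, -0.0008, 0.0774], [-0.003, -0.0008, 0.0994]]
turn z 0.00685196071035854
[317.72775811 204.20370952]
[317.50648484 231.98506454]
[307.12210461 240.65553019]
```

View pics/w1.png

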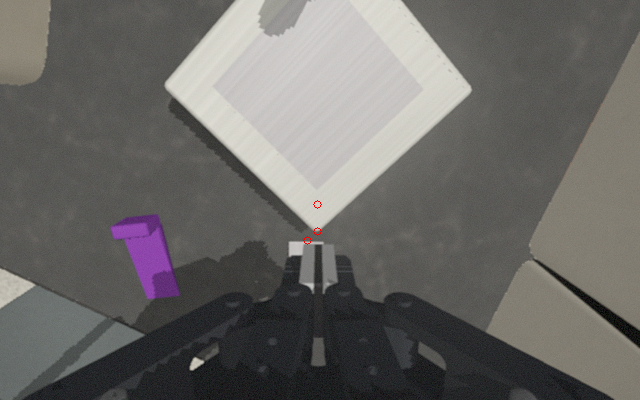

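The wrist view puts the corner at (317,231) and the wedge tip's left end at (289,241), both as predicted. Descend to just above the plate, then press slowly.

apply_moves(deltas=[[-0.003,-0.001,0.03,0,0,0,1],[-0.003,-0.001,0.06,0,0,0,1],[-0.003,-0.001,0.08,0,0,0,1],[-0.003,-0.001,0.09,0,0,0,1],[-0.003,-0.001,0.093,0,0,0,1],[-0.003,-0.001,0.093,0,0,0,1]])

```text
time: 3.32
tool_pos: [0.6063, -0.215, 0.0481]
tcp_rot: [-3.032, -0.82, 0.001]
wrist_force: [0.8, -0.7, 0.4]
width: 0.002
```

apply_moves(deltas=[[0,0,0.002,0,0,0,1],[0,0,0.004,0,0,0,1],[0,0,0.006,0,0,0,1],[0,0,0.007,0,0,0,1],[0,0,0.008,0,0,0,1],[0,0,0.008,0,0,0,1]])

```text
time: 3.82
tool_pos: [0.6068, -0.2155, 0.0404]
tcp_rot: [3.033, 0.819, 0.0]
wrist_force: [-0.0, -1.1, -0.6]
width: -0.003
```

apply_moves(deltas=[[0,0,0.001,0,0,0,1],[0,0,0.002,0,0,0,1],[0,0,0.003,0,0,0,1],[0,0,0.004,0,0,0,1],[0,0,0.004,0,0,0,1],[0,0,0.004,0,0,0,1]])

```text
time: 4.32
tool_pos: [0.6065, -0.2156, 0.0363]
tcp_rot: [3.033, 0.819, -0.001]
wrist_force: [-1.8, -0.6, 2.9]
width: -0.0
```

apply_moves(deltas=[[0,0,0.001,0,0,0,1],[0,0,0.0015,0,0,0,1],[0,0,0.0015,0,0,0,1],[0,0,0.0015,0,0,0,1]])

```text
time: 4.65
tool_pos: [0.6068, -0.2156, 0.0348]
tcp_rot: [3.033, 0.819, -0.0]
wrist_force: [-0.6, -2.1, 2.8]
width: 0.001
```

```bash
python3 - <<'E'
from h import *
to_tool([[.609,-.2176,.06]],.52)
E
```

```text
pos [ 0.6068 -0.2156  0.0348] xaxis [ 0.864  0.504 -0.   ] z [ 0. -0. -1.] F [-0.6  -2.14  2.81] t 4.65 q [-0.38  0.39  1.83 -0.    0.92  0.66]
[[0.0009, 0.0029, -0.0252]]
turn z 0.007821905615932767
```

It's tipping at about 2.8 N. A little further will show where the foot meets the bench, and so the gap.

apply_moves(deltas=[[0,0,0.0005,0,0,0,1],[0,0,0.0005,0,0,0,1],[0,0,0.0005,0,0,0,1]])

```text
time: 4.9
tool_pos: [0.6068, -0.2155, 0.0343]
tcp_rot: [3.033, 0.819, 0.0]
wrist_force: [-1.4, -2.2, 2.2]
width: -0.001
```

apply_moves(deltas=[[0,0,0.0007,0,0,0,1],[0,0,0.0007,0,0,0,1],[0,0,0.0007,0,0,0,1]])

```text
time: 5.15
tool_pos: [0.6068, -0.2155, 0.0335]
tcp_rot: [3.033, 0.819, 0.0]
wrist_force: [-1.1, -1.1, 2.8]
width: -0.003
```

apply_moves(deltas=[[0,0,0.0007,0,0,0,1],[0,0,0.0007,0,0,0,1],[0,0,0.0007,0,0,0,1]])

```text
time: 5.4
tool_pos: [0.6068, -0.2155, 0.0332]
tcp_rot: [3.033, 0.819, 0.0]
wrist_force: [-3.1, -1.5, 4.8]
width: -0.002
```

The foot met the bench at TCP z ≈ 0.0333, so the gap is about 4.5 mm. Let go now.

apply_moves(deltas=[[0,0,-0.003,0,0,0,1],[0,0,-0.006,0,0,0,1],[0,0,-0.012,0,0,0,1],[0,0,-0.03,0,0,0,1],[0,0,-0.06,0,0,0,1],[0,0,-0.06,0,0,0,1]])

```text
time: 5.9
tool_pos: [0.6106, -0.2166, 0.099]
tcp_rot: [3.028, 0.818, 0.012]
wrist_force: [1.6, -1.3, 0.8]
width: -0.002
```

```bash
python3 - <<'E'
from h import *
to_tool([[.465,-.289,.09],[.465,-.289,.01],[.4865,-.2766,.01]],.514)
E
```

```text
pos [ 0.6106 -0.2166  0.099 ] xaxis [0.864 0.504 0.006] z [ 0.009 -0.003 -1.   ] F [ 1.57 -1.35  0.85] t 5.9 q [-0.38  0.32  1.79  0.    1.02  0.66]
[[-0.1623, -0.0109, 0.008], [-0.1628, -0.0115, 0.088], [-0.138, -0.0114, 0.0881]]
turn z 0.013926158364320873
```

apply_moves(deltas=[[-0.04,-0.003,0,0,0,0.01,1],[-0.08,-0.006,0,0,0,0.01,1],[-0.12,-0.009,0,0,0,0.01,1],[-0.155,-0.012,0,0,0,0.01,1],[-0.16,-0.012,0,0,0,0.01,1],[-0.16,-0.012,0,0,0,0.01,1]])

```text
time: 6.4
tool_pos: [0.4607, -0.2863, 0.0929]
tcp_rot: [-3.038, -0.8, 0.0]
wrist_force: [0.1, -0.5, 0.2]
width: -0.003
```

```bash
python3 - <<'E'
from h import *
to_tool([[.465,-.289,.01],[.4865,-.2766,.01]],.514)
s=status.read_state(); im=vision.read_camera('wrist')[:,:,::-1].copy()
C=cam('wrist',s)
for X in ([.5899,-.2285,.038],[.5657,-.2319,.0015],[.499,-.2695,.024]):
    p=proj(C,X)[0]; print(p); cv2.circle(im,(int(p[0]),int(p[1])),4,(0,0,255),1)
cv2.imwrite('pics/w2.png',im)
E
```

```text
pos [ 0.4607 -0.2863  0.0929] xaxis [0.87  0.492 0.   ] z [-0.  0. -1.] F [ 0.07 -0.47  0.15] t 6.4 q [-0.6   0.14  2.02  0.    0.98  0.45]
[[0.0024, 0.0045, 0.0829], [0.0272, 0.0043, 0.0829]]
turn z 0.0007335974496820441
[345.69668816 -46.82455502]
[325.81736579  20.26127635]
[325.68663898 149.47041999]
```

View pics/w2.png

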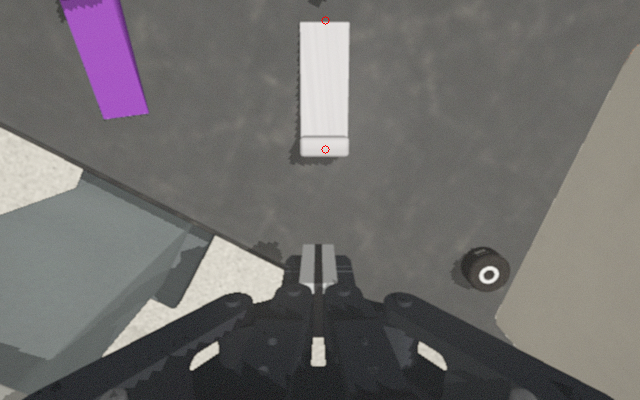

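Wrist view: the steel wedge runs along the tool axis, tip at (325,21), heel strip at rows 137–156. I'll shift 4 mm and go down behind it.

apply_moves(deltas=[[0,0.004,0.03,0,0,0,1],[0,0.004,0.06,0,0,0,1],[0,0.004,0.075,0,0,0,1],[0,0.004,0.083,0,0,0,1],[0,0.004,0.083,0,0,0,1],[0,0.004,0.083,0,0,0,1]])

```text
time: 6.95
tool_pos: [0.4657, -0.2889, 0.0101]
tcp_rot: [3.036, 0.806, 0.001]
wrist_force: [0.7, -0.4, -0.2]
width: -0.001
```

apply_moves(deltas=[[0.005,0,0,0,0,0,1],[0.01,0,0,0,0,0,1],[0.015,0,0,0,0,0,1],[0.02,0,0,0,0,0,1],[0.02,0,0,0,0,0,1],[0.02,0,0,0,0,0,1]])

```text
time: 7.45
tool_pos: [0.4825, -0.2791, 0.0103]
tcp_rot: [3.036, 0.805, 0.001]
wrist_force: [-0.4, 0.3, -0.0]
width: 0.003
```

```bash
python3 - <<'E'
from h import *
to_tool([[.465,-.289,.01],[.4865,-.2766,.01]],.514)
E
```

```text
pos [ 0.4825 -0.2791  0.0103] xaxis [0.869 0.496 0.   ] z [ 0.001 -0.    -1.   ] F [-0.37  0.34 -0.01] t 7.45 q [-0.57  0.28  2.04 -0.    0.82  0.48]
[[-0.0201, -0.0001, 0.0003], [0.0047, -0.0002, 0.0003]]
turn z 0.004507761685109912
```

apply_moves(deltas=[[0.006,0,0,0,0,0,1],[0.012,0.001,0,0,0,0,1],[0.017,0.002,0,0,0,0,1],[0.022,0.003,0,0,0,0,1],[0.027,0.004,0,0,0,0,1],[0.032,0.005,0,0,0,0,1],[0.036,0.006,0,0,0,0,1],[0.036,0.006,0,0,0,0,1]])

```text
time: 8.12
tool_pos: [0.5173, -0.2664, 0.01]
tcp_rot: [3.036, 0.805, 0.001]
wrist_force: [0.3, -0.4, 0.5]
width: 0.0
```

```bash
python3 - <<'E'
from h import *
to_tool([[.6125,-.2156,.01]],.52)
im=vision.read_camera('side')[:,:,::-1]; cv2.imwrite('pics/s2.png',im)
s=status.read_state(); im=vision.read_camera('wrist')[:,:,::-1].copy()
C=cam('wrist',s); print(proj(C,[[.5899,-.2285,.038],[.6125,-.2156,0]]))
cv2.imwrite('pics/w3.png',im)
E
```

```text
pos [ 0.5173 -0.2664  0.01  ] xaxis [0.869 0.495 0.001] z [ 0.001 -0.    -1.   ] F [ 0.28 -0.37  0.52] t 8.12 q [-0.52  0.32  1.98  0.    0.84  0.53]
[[0.1079, 0.003, 0.0001]]
turn z -0.0017624477028803653
[[329.69574386  62.10500452]
 [327.10851381   2.12658497]]
```

View pics/w3.png

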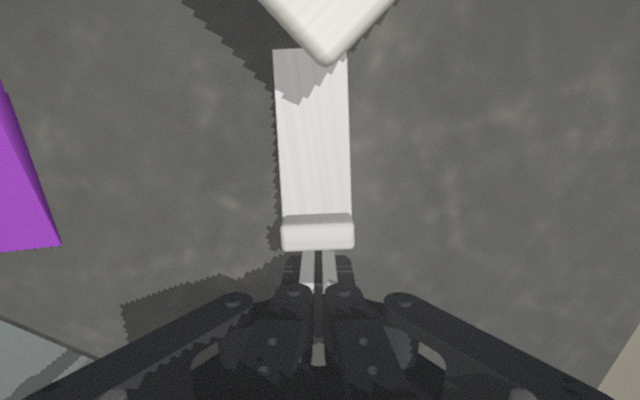

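The wedge is following squarely: tip middle (310,48), heel middle (317,232), foot axis predicted at (327,2), so the foot is about 7 mm to the right. I'll keep pushing with a small turn and a rightward shift.

apply_moves(deltas=[[0.003,0.0005,0,0,0,0.01,1],[0.007,0.001,0,0,0,0.02,1],[0.011,0.002,0,0,0,0.03,1],[0.015,0.003,0,0,0,0.04,1],[0.019,0.004,0,0,0,0.05,1],[0.022,0.005,0,0,0,0.06,1],[0.024,0.005,0,0,0,0.06,1],[0.024,0.005,0,0,0,0.06,1]])

```text
time: 8.88
tool_pos: [0.5401, -0.2589, 0.01]
tcp_rot: [3.059, 0.713, 0.001]
wrist_force: [-0.6, -0.0, -0.2]
width: 0.0
```

apply_moves(deltas=[[0.002,0,0,0,0,0,1],[0.003,0,0,0,0,0,1],[0.003,0,0,0,0,0,1]])

```text
time: 9.13
tool_pos: [0.5422, -0.2577, 0.0099]
tcp_rot: [3.06, 0.713, 0.0]
wrist_force: [-0.4, 0.0, 0.6]
width: -0.001
```

```bash
python3 - <<'E'
from h import *
to_tool([[.6125,-.2156,.01]],.52)
s=status.read_state(); im=vision.read_camera('wrist')[:,:,::-1].copy()
C=cam('wrist',s); print(proj(C,[[.5899,-.2285,.038],[.6125,-.2156,0]]))
cv2.imwrite('pics/w4.png',im)
E
```

```text
pos [ 0.5422 -0.2577  0.0099] xaxis [0.897 0.442 0.   ] z [ 0.  0. -1.] F [-0.45  0.01  0.58] t 9.13 q [-0.49  0.35  1.94  0.    0.85  0.63]
[[0.0817, -0.0067, -0.0001]]
turn z -0.06223462012844383
[[304.01667339 147.12532728]
 [303.06238836  73.03823984]]
```

View pics/w4.png

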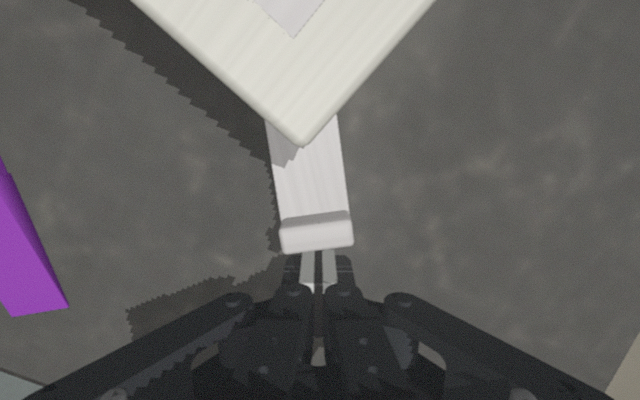

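The wedge is now within about 3 mm of the foot's line, and the corner at (302,146) is where predicted, so the stand hasn't moved. I'll push on in small steps along the stand's axis, watching the force.

apply_moves(deltas=[[0.001,0,0,0,0,-0.02,1],[0.003,0,0,0,0,-0.04,1],[0.004,0,0,0,0,-0.06,1],[0.004,0,0,0,0,-0.06,1]])

```text
time: 9.52
tool_pos: [0.5459, -0.2559, 0.0099]
tcp_rot: [3.036, 0.807, 0.0]
wrist_force: [-1.1, -0.5, 0.5]
width: 0.002
```

apply_moves(deltas=[[0.001,0,0,0,0,0,1],[0.002,0,0,0,0,0,1],[0.002,0,0,0,0,0,1]])

```text
time: 9.77
tool_pos: [0.5476, -0.2549, 0.0099]
tcp_rot: [-3.037, -0.804, -0.0]
wrist_force: [-1.2, -0.3, 0.8]
width: 0.001
```

apply_moves(deltas=[[0.001,0,0,0,0,0,1],[0.002,0,0,0,0,0,1],[0.002,0,0,0,0,0,1]])

```text
time: 10.02
tool_pos: [0.5494, -0.2539, 0.0099]
tcp_rot: [3.037, 0.804, 0.0]
wrist_force: [-0.2, 0.6, 1.1]
width: -0.004
```

apply_moves(deltas=[[0.001,0,0,0,0,0,1],[0.002,0,0,0,0,0,1],[0.002,0,0,0,0,0,1]])

```text
time: 10.27
tool_pos: [0.5512, -0.2529, 0.0099]
tcp_rot: [3.037, 0.804, 0.0]
wrist_force: [-0.4, -0.7, 0.0]
width: 0.0
```

apply_moves(deltas=[[0.001,0,0,0,0,0,1],[0.002,0,0,0,0,0,1],[0.002,0,0,0,0,0,1]])

```text
time: 10.52
tool_pos: [0.5529, -0.2519, 0.0099]
tcp_rot: [3.037, 0.804, 0.0]
wrist_force: [-0.9, -1.0, 1.7]
width: 0.001
```

apply_moves(deltas=[[0.001,0,0,0,0,0,1],[0.002,0,0,0,0,0,1],[0.002,0,0,0,0,0,1]])

```text
time: 10.77
tool_pos: [0.5545, -0.251, 0.0099]
tcp_rot: [3.037, 0.804, 0.0]
wrist_force: [-1.9, -0.8, 0.6]
width: 0.001
```

apply_moves(deltas=[[0.001,0,0,0,0,0,1],[0.002,0,0,0,0,0,1],[0.002,0,0,0,0,0,1]])

```text
time: 11.02
tool_pos: [0.5556, -0.2502, 0.0099]
tcp_rot: [-3.037, -0.805, 0.002]
wrist_force: [-4.5, -1.3, 2.0]
width: -0.0
```

Resistance is now about 4.5 N, so the wedge is bearing. Two more small steps.

apply_moves(deltas=[[0.001,0,0,0,0,0,1],[0.001,0,0,0,0,0,1],[0.001,0,0,0,0,0,1]])

```text
time: 11.27
tool_pos: [0.5559, -0.25, 0.0099]
tcp_rot: [-3.037, -0.805, 0.003]
wrist_force: [-5.6, -3.3, 4.1]
width: 0.001
```

apply_moves(deltas=[[0.001,0,0,0,0,0,1],[0.001,0,0,0,0,0,1],[0.001,0,0,0,0,0,1]])

```text
time: 11.52
tool_pos: [0.5562, -0.2497, 0.0098]
tcp_rot: [-3.036, -0.805, 0.005]
wrist_force: [-7.9, -4.1, 5.0]
width: 0.004
```

About 9 N with almost no movement, so it's firmly bearing. Back off, rise, and go above the press point.

apply_moves(deltas=[[-0.005,0,0,0,0,0,1],[-0.015,0,0,0,0,0,1],[-0.025,0,0,0,0,0,1],[-0.025,0,-0.03,0,0,0,1],[-0.025,0,-0.06,0,0,0,1],[-0.025,0,-0.085,0,0,0,1],[-0.025,0,-0.085,0,0,0,1]])

```text
time: 12.1
tool_pos: [0.5397, -0.2639, 0.1012]
tcp_rot: [3.03, 0.802, 0.013]
wrist_force: [1.0, -0.2, 1.0]
width: 0.001
```

```bash
python3 - <<'E'
from h import *
to_tool([[.609,-.2176,.09],[.609,-.2176,.043]],.52)
s=status.read_state(); im=vision.read_camera('wrist')[:,:,::-1].copy()
C=cam('wrist',s); print(proj(C,[[.5899,-.2285,.038],[.6125,-.2156,0]]))
cv2.imwrite('pics/w5.png',im)
E
```

```text
pos [ 0.5397 -0.2639  0.1012] xaxis [0.869 0.494 0.006] z [ 0.01  -0.005 -1.   ] F [ 1.01 -0.24  1.03] t 12.1 q [-0.5   0.23  1.9   0.    1.    0.56]
[[0.083, -0.0061, 0.0116], [0.0827, -0.0065, 0.0586]]
turn z -0.002763491526470485
[[307.73165478 118.07169861]
 [308.4602445   75.7945407 ]]
```

View pics/w5.png

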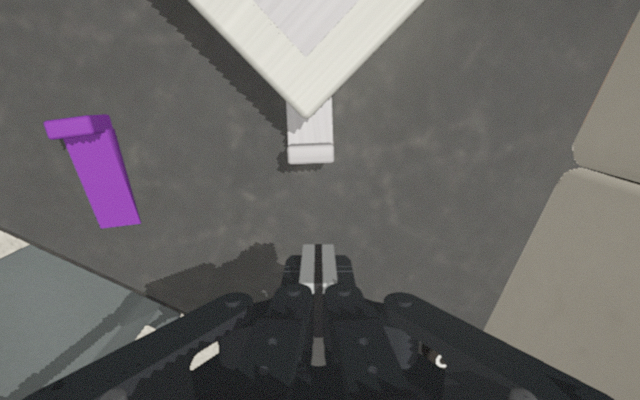

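The wedge sits centred under the corner: heel at (311,153), corner at (307,117) unmoved. On to the press.

apply_moves(deltas=[[0.035,-0.003,0,0,0,0,1],[0.07,-0.006,0,0,0,0,1],[0.086,-0.006,0.01,0,0,0,1],[0.086,-0.006,0.03,0,0,0,1],[0.086,-0.006,0.045,0,0,0,1],[0.086,-0.006,0.05,0,0,0,1],[0.086,-0.006,0.05,0,0,0,1],[0.086,-0.006,0.05,0,0,0,1]])

```text
time: 12.82
tool_pos: [0.607, -0.2136, 0.0439]
tcp_rot: [-3.036, -0.803, 0.002]
wrist_force: [-0.6, -0.7, -0.3]
width: -0.0
```

apply_moves(deltas=[[0,0,0.001,0,0,0,1],[0,0,0.002,0,0,0,1],[0,0,0.003,0,0,0,1],[0,0,0.003,0,0,0,1]])

```text
time: 13.15
tool_pos: [0.6082, -0.214, 0.0426]
tcp_rot: [3.036, 0.804, 0.001]
wrist_force: [0.2, 0.4, -0.0]
width: 0.001
```

apply_moves(deltas=[[0,0,0.001,0,0,0,1],[0,0,0.002,0,0,0,1],[0,0,0.003,0,0,0,1],[0,0,0.004,0,0,0,1],[0,0,0.005,0,0,0,1],[0,0,0.005,0,0,0,1],[0,0,0.005,0,0,0,1]])

```text
time: 13.73
tool_pos: [0.6079, -0.2137, 0.038]
tcp_rot: [-3.037, -0.804, 0.0]
wrist_force: [-2.5, 1.4, 7.1]
width: 0.002
```

apply_moves(deltas=[[0,0,0.0005,0,0,0,1],[0,0,0.001,0,0,0,1],[0,0,0.001,0,0,0,1],[0,0,0.001,0,0,0,1]])

```text
time: 14.07
tool_pos: [0.6079, -0.2137, 0.0379]
tcp_rot: [-3.037, -0.804, 0.0]
wrist_force: [-5.1, 1.4, 11.7]
width: 0.002
```

The corner is firm: at 11.7 N the TCP is still at 37.9 mm, where earlier 2.8 N took it below 35 mm. I'll hold and check it stays steady.

apply_moves(deltas=[[0,0,0,0,0,0,1],[0,0,0,0,0,0,1],[0,0,0,0,0,0,1],[0,0,0,0,0,0,1],[0,0,0,0,0,0,1],[0,0,0,0,0,0,1]])

```text
time: 14.57
tool_pos: [0.6079, -0.2137, 0.0379]
tcp_rot: [3.037, 0.804, -0.0]
wrist_force: [-4.4, 1.2, 11.9]
width: 0.002
```

```bash
python3 - <<'E'
from h import *
to_tool([[.609,-.2176,.038]],.52)
im=vision.read_camera('side')[:,:,::-1]
cv2.imwrite('pics/s3.png',cv2.resize(im[150:260,250:420],None,fx=4,fy=4,interpolation=cv2.INTER_CUBIC))
E
```

```text
pos [ 0.6079 -0.2137  0.0379] xaxis [ 0.869  0.495 -0.   ] z [-0. -0. -1.] F [-4.38  1.2  11.86] t 14.57 q [-0.38  0.38  1.83 -0.    0.93  0.68]
[[-0.001, 0.0039, -0.0001]]
turn z -0.00207282253325225
```

View pics/s3.png

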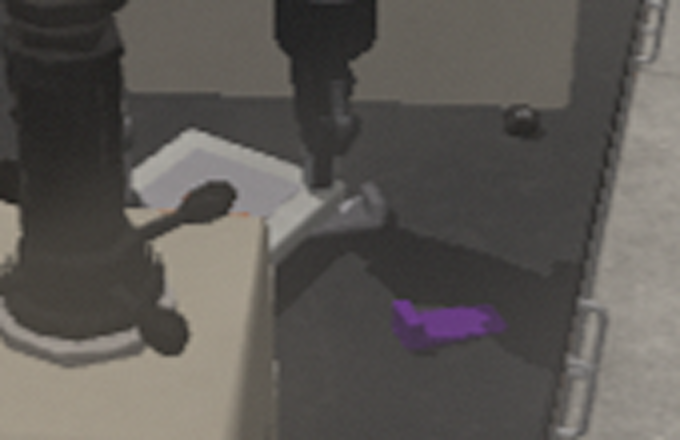

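The side view shows the fingers on the corner at (320,185), the wedge under it with its heel outside at (370,205), and the stand level. Handing in.

```bash
python3 -c "
from workcell import job; print(job.finish_job())"
```

```text
the job is handed in; nothing more can be done
None
```

The job is handed in, with the steel wedge under the short foot and the shut fingers still pressing that corner. No verdict was reported.

- **Rock test:** the corner gave at about 2.8 N and dropped about 4.7 mm until the foot met the bench. I then let go and raised the fingers clear. I assumed the stand came back level and did not check that separately.
- **Wedging:** I pushed the wedge in by its heel, never gripping it, until the resistance reached about 9 N and it almost stopped moving. A close look then showed it centred under the corner, and the stand's corner within a pixel or two of where it started.
- **Final press:** the vertical force held steady at 11.9 N with the fingertips at 37.9 mm, against a nominal plate top of 38 mm. An extra 4.6 N moved the corner only 0.1 mm. The fingers are about 4 mm from my estimate of the press point.
- **Flagged:** the held press also carries about 4.5 N of sideways force on the plate, which I left because nothing moved. I could not measure the wedge's own load or the tilt directly, only infer them from the force, the height and the pictures.

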